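Draw three wax pucks from the chute into a pan and hold it up

TASK

Pick up the small pan by its handle and, keeping it in the air, hold it under the lip of the wax chute and push its far rim against the paddle there, so that the gate drops and all three wax pucks slide into the pan. Then draw the pan back so that the gate shuts again, lift the pan clear until its underside is at least 15 cm above the bench, and finish while still holding it there, level and steady, with the pucks in it. Spill no puck, do not open the gate before the pan is up off the bench, and leave the mould, the candle and the jar where they stand.

Things in the scene. Friction and masses are not known exactly. Their poses are not given: they have to be found in the camera images.
- pan: Small round aluminium pan, about 0.2 kg: outside diameter 104 mm at the base, 120 mm at the rim, 60 mm high, wall 3 mm, floor 4 mm. Origin at the centre of its underside, z up. A straight black handle points along its -x. Starts standing on the bench, left or right of the chute, handle roughly towards the robot.
- pan_handle (a point): Good grip point on the pan's handle: on the bar's centre line, 110 mm from the pan's centre, 46 mm above its underside. The handle is a flat-sided level bar, 18 mm wide (pan's y) and 16 mm tall, from 58 to 193 mm out from the pan's centre. Fingers close along the pan's y.
- chute: Fixed wax chute in mid-bench: open grey trough, 38 mm wide inside, walls 30 mm high, sloping at 32 degrees down along its own -x (roughly to the robot), from 0.30 m high 160 mm behind the lip. Origin on the bench straight below the lip's middle; x back up the chute, y across, z up. Its two posts and foot plate stand 70 mm or more behind the lip, so the pan has free room under the lip.
- lip (a point): Middle of the chute's lower edge, 170 mm above the bench. The pucks slide off here and land 0 to 60 mm in front of it (towards the chute's -x). Axes as the chute's.
- gate (a joint): Sprung gate (rad): 0 shut, 0.6 stop. A tooth behind the lip holds the pucks; it is one piece with the paddle, hinged under the trough 45 mm behind the lip, 168 mm up. Pushing the paddle to the chute's +x with 1 to 3 N lowers the tooth: pucks start at 0.35, all pass freely at 0.45 in under 1 s if it is kept open. Let go, it swings shut. But for the paddle, it stays above 145 mm.
- paddle (a point): Centre of the paddle's front face, moves with it. Upright steel plate 80 mm wide, 60 to 145 mm above the bench, front face 3 mm behind the lip when shut. Met by the pan's far rim at about 128 mm height, handle along the chute's -x, the gate is at 0.45 once the rim's far edge is about 20 mm behind the lip.
- puck0: Cream wax puck, a disc 28 mm in diameter and 20 mm high, 12 g; origin at the centre of its flat underside. Starts lying flat in the trough, lowest, against the gate's tooth.
- puck1: Cream wax puck, a disc 28 mm in diameter and 20 mm high, 12 g; origin at the centre of its flat underside. Starts lying flat in the trough, second, right behind the lowest.
- puck2: Cream wax puck, a disc 28 mm in diameter and 20 mm high, 12 g; origin at the centre of its flat underside. Starts lying flat in the trough, third, right behind the second.
- mould: Bystander: six-ribbed star-shaped aluminium candle mould, 80 mm across the foot, 112 mm high, standing on the other side of the chute from the pan. Origin at the centre of its underside.
- candle: Bystander: cream pillar candle, 72 mm in diameter, 90 mm high plus wick, far left on the bench. Origin at the centre of its underside.
- jar: Bystander: amber glass jar with a white lid, 66 mm in diameter, 85 mm high, far right on the bench. Origin at the centre of its underside.

How it is judged:
On the way, in this order (a step that is already met when the one before it is completed fails the run):
1. the pan is held in the fingers, off the bench and still empty (height (world z) of pan above 0.03 m and contact force between pan and the fingers above 0.5 N and distance between each of puck0, puck1, puck2 and pan above 0.08 m), for 0.2 s.
2. all three pucks lie in the pan while it is held in the air (horizontal distance between each of puck0, puck1, puck2 and pan below 0.055 m and z of puck0 in the frame of pan between 0 and 0.055 m and z of puck1 in the frame of pan between 0 and 0.055 m and z of puck2 in the frame of pan between 0 and 0.055 m and height (world z) of pan above 0.03 m and contact force between pan and the fingers above 0.5 N), for 0.2 s.
At the end, for the whole second after the job is handed in: The fingers alone hold the pan, underside over 150 mm above the bench, level within 0.17 rad, still (0.03 m/s, 0.25 rad/s), touching neither bench, chute nor bystanders; all three pucks inside (within 55 mm of its axis, 0-55 mm above its underside); gate shut (under 0.1 rad) (height (world z) of pan above 0.15 m and angle between pan's own z axis and vertical below 0.17 rad and linear speed of pan below 0.03 m/s and angular speed of pan below 0.25 rad/s and contact force between pan and the fingers above 0.5 N and contact force between pan and chute below 0.05 N and contact force between pan and mould below 0.05 N and contact force between pan and candle below 0.05 N and contact force between pan and jar below 0.05 N and value of joint gate below 0.1 rad and horizontal distance between each of puck0, puck1, puck2 and pan below 0.055 m and z of puck0 in the frame of pan between 0 and 0.055 m and z of puck1 in the frame of pan between 0 and 0.055 m and z of puck2 in the frame of pan between 0 and 0.055 m); the arm keeps its last pose, push and grip.
It fails at once if a puck is spilled: it comes down to the bench outside the pan ((height (world z) of puck0 below 0.03 m and distance between puck0 and pan above 0.08 m) or (height (world z) of puck1 below 0.03 m and distance between puck1 and pan above 0.08 m) or (height (world z) of puck2 below 0.03 m and distance between puck2 and pan above 0.08 m)).
It fails at once if the gate is opened while the pan is not up off the bench (value of joint gate above 0.25 rad and height (world z) of pan below 0.02 m).
It fails at once if the mould, the candle or the jar is shifted by more than 30 mm or tipped over (distance of any of mould, candle, jar from where it was at the start of the episode above 0.03 m or angle between any of mould, candle, jar's own z axis and vertical above 0.5 rad).
It also fails if it takes over 56 s, if anything falls off the work surface, if the arm or the gripper's body presses on something with over 40 N, if the wrist force passes 120 N, or if a joint passes its speed limit or range.

ROBOT

A 6-joint arm with a two-finger parallel gripper is mounted at the origin on the work surface. World frame = base frame: x ahead of the robot, y to its left, z up, the work surface at z = 0. Lengths are in m, angles in rad, forces in N, time in s.
With the tool pointing down it reaches from about 0.4 to 0.825 m from the base axis. Payload 7 kg.
Tool frame: the origin (TCP) lies on the centre line of the jaws, within the pads' length; the fingertips stand 14 mm ahead of it and the grasp point (between the pads) lies 5 mm behind it; z points along the fingers, y is the line along which they close (so a half turn about z gives the same grasp; the last joint's range is limited). The gripper opens to 88 mm and grips with 3 to 60 N. Pads are 19 mm wide; open, the fingers measure 130 mm over their backs; the gripper's body (78 mm by 193 mm) begins 47 mm behind the grasp point.
Start: joints at [1.518, 0.359, 0.012, 0, -1.224, -0.288], TCP at [0.226, 0.636, 0.241] pointing down, gripper open.
Joint ranges: [-3.07, 3.07], [-1.43, 2.12], [-1.02, 1.25], [-3.03, 1.67], [-3.05, -0], [-3.03, 3.03]. Speed limits (rad/s): [2.39, 2.39, 3.01, 3.14, 3.14, 3.14].

INTERFACE

Orientations are given as [roll, pitch, yaw] about the fixed x, y, z axes, in that order (R = Rz(yaw) Ry(pitch) Rx(roll)).
In Python, from workcell import robot gives the robot as it stands.
- The arm moves only by the tool arm_command, never from a script. Its argument "motion" is a list of rows, each a list of 7 numbers: the turn, a rotation vector about the tool's x, y, z in rad, then the shift along the tool's x, y, z in cm, then the closure, from 0 (fully open) to 1 (shut). In form: [[rx, ry, rz, x, y, z, hand], ...]. A call has exactly 10 rows; each row is the pose to reach, as a shift and turn from the pose commanded when the call began, along the tool's axes at that moment; what a row does not reach only later rows make up. A row lasts 1/12 s, in which the tool goes at most 41.7 mm and 7.16 degrees, less where a joint would pass 70% of its speed; a pose out of reach is approached as far as the arm can. A call with a gripper value outside its range is refused whole. The fingers move at their own pace and stop on an object; "squeeze" is the grip in N (left out, the last holds). Time passes only in rows, so rows that repeat a pose let the fingers close, or fill a call up. It gives the time, the measured TCP pose, the force, the opening and the grip force at its end, in the units of the state.
- robot.get_obs(): the state, without advancing time (a new reading comes with each control period).
- robot.get_image(name): name is "scene" or "top"; returns a dict with "img" (384x512x3 uint8, blue, green, red), "range_z" (384x512 float32, m along the optical axis (not along the pixel's ray), 0 where there is no reading), "fx", "fy", "cx", "cy" (pixels), "R" (3x3) and "t" (3): a world point X has camera coordinates R X + t. Camera axes: x right, y down, z forward; pixel columns grow to the right and rows downward; lengths in m; the calibration is good to about 2 mm. A picture is of the moment at which its call begins.
- robot.job_done(): hands the job in; it is judged then, once.
The state is a dict: "t": time; "joint_positions": joint angles; "dq": joint speeds; "joint_efforts": joint torques, N m; "tool_pos": TCP position; "eef_rot": TCP orientation; "contact_force": force on the tool from outside, world axes, zero at the start; "ft_torque": the same for the moment, N m; "finger_gap": finger opening in m; "grasp_force": force on a finger pad.
Only numpy, scipy, OpenCV 4.12 (cv2) and the standard library are available. Lean on these libraries where they do the work, as an engineer would, in place of code of your own. Each camera call takes 0.05 s, during which the arm holds its last target. There are 200 camera calls.

## Working session

There is one attempt and no reset: what is moved stays moved. The work goes in short steps, Python scripts to look and compute and a tool call to move; the robot and the scene stay as the last step left them, time stands still between calls to the robot, and variables do not carry over. Pictures are saved under pics/ and viewed, at most 10 in all, crops included, and the job is handed in when it is done.

Besides the shell and the picture viewer there is one more tool, called after ">>>" by a JSON object that holds its "name" and its "arguments". arm_command: Moves the arm, as the interface text tells. Its arguments: {"type":"object","properties":{"motion":{"type":"array","items":{"type":"array","items":{"type":"number"}}},"squeeze":{"type":"number"}},"required":["motion"]}

```bash
mkdir -p pics
python3 - <<'E'
from workcell import robot
import cv2,numpy as np
o=robot.get_obs();print(o)
for n in("scene","top"):
    d=robot.get_image(n);cv2.imwrite(f"pics/{n}0.png",d["img"]);np.savez(f"{n}0.npz",**d)
    print(n,d["fx"],d["cx"],d["cy"],np.round(d["R"],3).tolist(),np.round(d["t"],3))
E
```

```text
{'t': 0.0, 'joint_positions': array([ 1.51811407e+00,  3.59388112e-01,  1.10802782e-02, -3.41641154e-04,
       -1.22408760e+00, -2.88100313e-01]), 'dq': array([ 0.00133795,  0.00073875, -0.00039083, -0.00041183,  0.00156205,
       -0.00217266]), 'joint_efforts': array([ 1.12979040e-03, -5.82721853e+01,  2.93051022e+01,  6.99689895e+00,
        6.87344917e-03, -1.71944484e-04]), 'tool_pos': array([0.22547308, 0.63574979, 0.23963272]), 'eef_rot': array([ 3.13996820e+00, -1.46469336e-04, -3.40898796e-01]), 'contact_force': array([0.09530392, 0.34898667, 0.99523065]), 'ft_torque': array([ 0.03602038, -0.02603788,  0.00357933]), 'grasp_force': 0.0, 'finger_gap': 0.08759137639956963}
scene 351.7312707262827 253.14036406482978 186.28774353604368 [[-0.551, 0.834, -0.003], [0.676, 0.445, -0.587], [-0.488, -0.326, -0.81]] [ 0.322 -0.309  1.366]
top 496.8089136463375 262.1073344180768 186.4563117873274 [[-0.017, -1.0, -0.01], [-0.995, 0.018, -0.101], [0.102, 0.009, -0.995]] [0.015 0.598 1.361]
```

View pics/scene0.png

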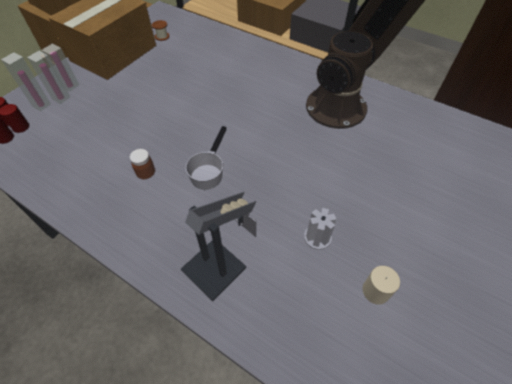

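View pics/top0.png

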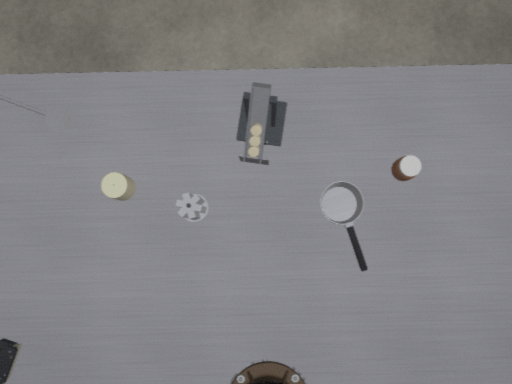

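```bash
cat > h.py <<'E'
import numpy as np,cv2
def cloud(d):
    z=d["range_z"];v,u=np.mgrid[:z.shape[0],:z.shape[1]]
    c=np.stack([(u-d["cx"])/d["fx"]*z,(v-d["cy"])/d["fy"]*z,z],-1)
    P=(c-d["t"])@d["R"]; P[z==0]=np.nan
    return P
def ray(d,u,v,h):
    r=np.array([(u-d["cx"])/d["fx"],(v-d["cy"])/d["fy"],1])@d["R"]; o=-d["t"]@d["R"]
    return o+r*(h-o[2])/r[2]
E
python3 - <<'E'
from h import *
d=np.load("top0.npz");P=cloud(d);img=d["img"];g=img.max(2)
np.set_printoptions(precision=4,suppress=True)
print("bench z",np.nanmedian(P[250:300,100:200,2]))
# handle
m=np.zeros(g.shape,bool);m[222:280,335:380]=1
h=m&(g<50);pts=P[h];print("handle n,z",h.sum(),np.nanmedian(pts[:,2]))
vu=np.argwhere(h);X=np.array([ray(d,u,v,.054) for v,u in vu])[:,:2]
c=X.mean(0);w,V=np.linalg.eigh(np.cov(X.T));a=V[:,1];a*=np.sign(a[0]);s=(X-c)@a
print("handle c",c,"dir to pan",a,np.degrees(np.arctan2(a[1],a[0])),"ext",s.min(),s.max())
# pan rim
r=np.zeros(g.shape,bool);r[170:240,305:380]=1;rr=r&(P[...,2]>.05)&(g>60)
(x,y),rad=cv2.minEnclosingCircle(P[rr][:,:2].astype(np.float32));print("pan rim",x,y,rad,rr.sum())
mm=(r&(g>115)).astype(np.uint8);print("bright",mm.sum())
# chute
m=np.zeros(g.shape,bool);m[70:175,225:300]=1
k=m&(P[...,2]>.165);Q=P[k];print("chute n",k.sum(),Q.min(0),Q.max(0))
b=img[...,0].astype(int);pk=m&(img[...,2].astype(int)-b>25)
n,L,S,C=cv2.connectedComponentsWithStats(pk.astype(np.uint8));print(S.tolist(),C)
for v in range(76,166,6):
    us=np.where(k[v])[0]
    if len(us):print(v,us.min(),us.max(),P[v,us.min()],P[v,us.max()],"mid",P[v,(us.min()+us.max())//2])
E
python3 - <<'E'
import cv2,numpy as np
i=cv2.imread("pics/top0.png")
cv2.imwrite("pics/c1.png",np.hstack([cv2.resize(i[75:175,215:300],None,fx=5,fy=5,interpolation=2),cv2.resize(i[175:275,305:375],None,fx=5,fy=5,interpolation=2)]))
E
```

```text
bench z 0.0006521424524965206
handle n,z 116 0.05490260120520536
handle c [ 0.4075 -0.2524] dir to pan [0.9516 0.3074] 17.901664999093573 ext -0.04260910400932487 0.0717476754516156
pan rim 0.5253578424453735 -0.2204475700855255 0.08303260058164597 282
bright 4867
chute n 1687 [ 0.6392 -0.0368  0.1653] [0.8235 0.0475 0.3026]
[[0, 0, 512, 384, 196372], [249, 125, 12, 32, 236]] [[255.5013 191.5618]
 [254.4576 140.1186]]
82 253 255 [0.8219 0.0198 0.2718] [0.8235 0.0152 0.2663] mid [0.8225 0.0175 0.2697]
88 252 270 [0.8014 0.0219 0.2913] [ 0.7971 -0.0197  0.3023] mid [0.7983 0.001  0.2999]
94 244 270 [0.7942 0.0416 0.2686] [ 0.7937 -0.0199  0.2658] mid [0.7958 0.011  0.261 ]
100 244 277 [0.7843 0.0425 0.2521] [ 0.7861 -0.0368  0.24  ] mid [0.7831 0.0042 0.2536]
106 245 276 [0.7845 0.0426 0.1968] [ 0.7714 -0.0341  0.2397] mid [0.7712 0.0045 0.2434]
112 249 275 [0.7526 0.0307 0.2604] [ 0.7718 -0.0326  0.1804] mid [0.758  0.     0.2368]
118 248 267 [0.7391 0.0334 0.2565] [ 0.746  -0.0118  0.2243] mid [0.7458 0.0125 0.2274]
124 248 266 [0.7262 0.0339 0.2496] [ 0.73   -0.0091  0.2292] mid [0.73   0.0127 0.2314]
130 247 265 [0.7137 0.0368 0.2403] [ 0.713  -0.0064  0.2395] mid [0.7149 0.0153 0.2326]
136 245 264 [0.7078 0.0436 0.1984] [ 0.6992 -0.0038  0.2355] mid [0.702  0.0206 0.2245]
142 246 267 [0.6873 0.0402 0.2256] [ 0.6962 -0.0109  0.1744] mid [0.6897 0.0162 0.2111]
148 245 263 [0.6754 0.0435 0.2101] [ 0.6772 -0.0006  0.1957] mid [0.6756 0.0215 0.2067]
154 244 262 [0.6609 0.0463 0.2079] [0.6613 0.0021 0.2006] mid [0.6626 0.0245 0.1954]
160 244 261 [0.6476 0.047  0.1977] [0.6462 0.0048 0.2014] mid [0.6608 0.0296 0.1113]
```

View pics/c1.png

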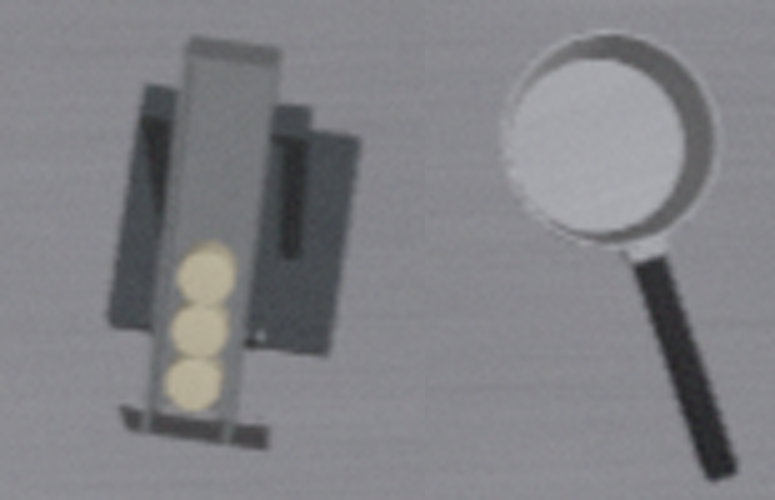

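Run:
```python
from h import *
np.set_printoptions(precision=4,suppress=True)
d=np.load("top0.npz");P=cloud(d)
# wall outer edges: rows, subpixel from crop corners (u,v,h): bottom h~.195
cr=lambda x,y:(215+x/5-.4,75+y/5-.4)
for nm,x,y,h in[("Lbot",148,431,.197),("Rbot",228,441,.197),("Ltop",186,42,.30),("Rtop",281,48,.30),
 ("padL bottom",127,429,.06),("padR bottom",268,448,.06),("padL top",121,405,.145),("padR top",271,428,.145),
 ("footNL",110,325,.006),("footNR",328,355,.006),("footFR",360,137,.006),
 ("p0",193,385,.21),("p1",200,330,.228),("p2",207,275,.245)]:
    print(nm,ray(d,*cr(x,y),h))
F=np.array([P[v,u] for v in range(100,122,1) for u in range(255,265)])
A=np.c_[F[:,:2],np.ones(len(F))];m=np.ones(len(F),bool)
for _ in range(5):
    c=np.linalg.lstsq(A[m],F[m,2],rcond=None)[0];r=F[:,2]-A@c;m=abs(r)<.006
print("floor",c,m.sum(),"slope",np.hypot(*c[:2]),"yaw",np.degrees(np.arctan2(c[1],c[0])), "x of z=.17 at y=.024",(.17-c[2]-c[1]*.024)/c[0])
pm=np.zeros(P.shape[:2],bool);pm[154:167,236:272]=1
pm&=(P[...,2]>.055)&(P[...,2]<.15);Q=P[pm];print(pm.sum(),Q[::6])
# pan rim ellipse
g=cv2.cvtColor(d["img"],cv2.COLOR_BGR2GRAY)
# pan floor bright disc 98mm? & outer rim from crop extremes
for x,y in[(502,140),(718,140),(610,30),(600,247)]:
    print("rim",ray(d,305+(x-425)/5-.4,175+y/5-.4,.06))
# scene view: handle ends
```

```text
Lbot [0.6457 0.0465 0.197 ]
Rbot [0.64  0.007 0.197]
Ltop [0.8105 0.0219 0.3   ]
Rtop [ 0.8068 -0.0218  0.3   ]
padL bottom [0.6683 0.0641 0.06  ]
padR bottom [ 0.6563 -0.0134  0.06  ]
padL top [0.6676 0.0626 0.145 ]
padR top [ 0.6541 -0.0147  0.145 ]
footNL [0.7374 0.076  0.006 ]
footNR [ 0.7175 -0.0491  0.006 ]
footFR [ 0.8452 -0.0703  0.006 ]
p0 [0.6661 0.0235 0.21  ]
p1 [0.6899 0.0192 0.228 ]
p2 [0.7132 0.0151 0.245 ]
 ** On entry to DLASCL parameter number  4 had an illegal value
 ** On entry to DLASCL parameter number  4 had an illegal valueTraceback (most recent call last):
  File "<stdin>", line 14, in <module>
    x, resids, rank, s = _umath_linalg.lstsq(a, b, rcond,
                         ~~~~~~~~~~~~~~~~~~~^^^^^^^^^^^^^
                                             signature=signature)
                                             ^^^^^^^^^^^^^^^^^^^^
    raise LinAlgError("SVD did not converge in Linear Least Squares")
numpy.linalg.LinAlgError: SVD did not converge in Linear Least Squares
```

Run:
```python
from h import *
np.set_printoptions(precision=4,suppress=True)
d=np.load("top0.npz");P=cloud(d)
for x,y in[(502,140),(718,140),(610,30),(600,247)]:
    print("rim",ray(d,305+(x-425)/5-.4,175+y/5-.4,.06))
r=np.zeros(P.shape[:2],bool);r[170:230,310:380]=1
print("floor cloud z", np.nanmedian(P[195:210,330:350,2]))
# outer edge contour by ellipse fit on non-bench mask
s=np.load("scene0.npz");S=cloud(s);g=s["img"].max(2)
m=np.zeros(g.shape,bool);m[120:160,205:232]=1;h=m&(g<50)
X=np.array([ray(s,u,v,.050) for v,u in np.argwhere(h)])[:,:2];c=X.mean(0);w,V=np.linalg.eigh(np.cov(X.T));a=V[:,1]*np.sign(V[0,1]);q=(X-c)@a
print("scene handle",c,a,np.degrees(np.arctan2(a[1],a[0])),c+a*q.min(),c+a*q.max(),h.sum())
for nm,(x0,y0,x1,y1),h in [("jar",(125,145,160,180),.085),("mould",(300,205,340,250),.11)]:
    p=S[y0:y1,x0:x1].reshape(-1,3);p=p[p[:,2]>h*.6];print(nm,np.median(p,0),p.min(0),p.max(0))
```

```text
rim [ 0.5478 -0.1527  0.06  ]
rim [ 0.5457 -0.2703  0.06  ]
rim [ 0.6071 -0.2135  0.06  ]
rim [ 0.4887 -0.2041  0.06  ]
floor cloud z 0.004855361924834832
scene handle [ 0.422  -0.2481] [0.9525 0.3044] 17.723313470653018 [ 0.3674 -0.2655] [ 0.4741 -0.2314] 108
jar [ 0.6488 -0.3823  0.0816] [ 0.614  -0.423   0.0511] [ 0.6765 -0.3577  0.0873]
mould [0.5538 0.204  0.1039] [0.5095 0.1664 0.0665] [0.5805 0.2363 0.1145]
```

```bash
cat >> h.py <<'E'
def go(*wps):
    "shift (cm) and turn rotvec, in tool axes now, to each (x,y,z,yaw) with tool down"
    from workcell import robot
    from scipy.spatial.transform import Rotation as Ro
    o=robot.get_obs();R0=Ro.from_euler("xyz",o["eef_rot"])
    print("t",round(o["t"],2),np.round(o["tool_pos"],4),np.round(o["eef_rot"],3),np.round(o["joint_positions"],2),"F",np.round(o["contact_force"],1),o["finger_gap"],o["grasp_force"])
    for w in wps:
        T=Ro.from_euler("xyz",[np.pi,0,w[3]])
        print(np.round((R0.inv()*T).as_rotvec(),3),np.round(R0.inv().apply(np.array(w[:3])-o["tool_pos"])*100,2))
E
python3 -c "
from h import *
go((.45,.2,.24,0),(.442,-.242,.2,.305))"
```

```text
t 0.1 [0.2255 0.6358 0.2397] [ 3.14  -0.    -0.341] [ 1.52  0.36  0.01 -0.   -1.22 -0.29] F [0.3 1.4 0.2] 0.08769256459848158 0.0
[ 0.002  0.    -0.341] [3.573e+01 3.356e+01 3.000e-02]
[ 0.002  0.    -0.646] [49.75 75.48  4.09]
```

>>> {"name": "arm_command", "arguments": {"motion": [[0,0,-0.03,2.8,2.6,0,0],[0,0,-0.06,5.6,5.2,0,0],[0,0,-0.1,8.4,7.9,0,0],[0,0,-0.13,11.2,10.5,0,0],[0,0,-0.16,14,13.1,0,0],[0,0,-0.2,16.8,15.8,0,0],[0,0,-0.23,19.6,18.4,0,0],[0,0,-0.26,22.4,21,0,0],[0,0,-0.3,25.2,23.7,0,0],[0,0,-0.33,28,26.3,0,0]]}}

```text
t: 0.93
tool_pos: [0.4018, 0.2927, 0.2405]
eef_rot: [3.142, 0.0, -0.008]
contact_force: [1.3, 0.0, 0.5]
finger_gap: 0.0879
grasp_force: 0.0
```

```bash
python3 -c "
from h import *
go((.46,.15,.24,.03),(.442,-.242,.2,.305))"
```

```text
t 0.93 [0.4018 0.2927 0.2405] [ 3.142  0.    -0.008] [ 1.03  0.06 -0.37 -0.   -1.14  0.54] F [1.3 0.  0.5] 0.08791216735359975 0.0
[-0.     0.    -0.038] [ 5.94 14.22  0.05]
[-0.     0.    -0.313] [ 4.47 53.43  4.05]
```

>>> {"name": "arm_command", "arguments": {"motion": [[0,0,-0.02,1.5,4,0,0],[0,0,-0.04,3,8,0,0],[0,0,-0.07,4,12,0,0],[0,0,-0.1,5,16,0,0],[0,0,-0.14,5,20,0,0],[0,0,-0.18,5,24,0,0],[0,0,-0.22,5,28,0,0],[0,0,-0.26,4.8,32,1,0],[0,0,-0.3,4.6,36,2,0],[0,0,-0.313,4.5,40,3,0]]}}

```text
t: 1.77
tool_pos: [0.4415, -0.1076, 0.2104]
eef_rot: [-3.142, -0.001, 0.305]
contact_force: [1.7, 0.6, -0.8]
finger_gap: 0.0876
grasp_force: 0.0
```

```bash
python3 -c "
from h import *
go((.442,-.242,.1,.305),(.442,-.242,.041,.305))"
```

```text
t 1.77 [ 0.4415 -0.1076  0.2104] [-3.142e+00 -1.000e-03  3.050e-01] [ 0.2   0.01 -0.5  -0.   -1.06  1.68] F [ 1.7  0.6 -0.8] 0.08755639773386913 0.0
[-0.    -0.001 -0.   ] [-4.   12.84 11.04]
[-0.    -0.001 -0.   ] [-4.   12.84 16.94]
```

>>> {"name": "arm_command", "arguments": {"motion": [[0,0,0,-1,3.2,0,0],[0,0,0,-2,6.4,0,0],[0,0,0,-3,9.6,0,0],[0,0,0,-4,12.8,1,0],[0,0,0,-4,12.8,3,0],[0,0,0,-4,12.8,5,0],[0,0,0,-4,12.8,7,0],[0,0,0,-4,12.8,8,0],[0,0,0,-4,12.8,8,0],[0,0,0,-4,12.8,8,0]]}}

```text
t: 2.6
tool_pos: [0.4422, -0.2398, 0.1306]
eef_rot: [-3.141, 0.001, 0.303]
contact_force: [0.3, -0.5, 1.6]
finger_gap: 0.0876
grasp_force: 0.0
```

Run:
```python
from h import *
from workcell import robot
go((.442,-.242,.041,.305))
a=robot.get_image("scene")["img"];cv2.imwrite("pics/a.png",cv2.resize(a[60:260,130:330],None,fx=3,fy=3))
```

```text
t 2.6 [ 0.4422 -0.2398  0.1306] [-3.141e+00  1.000e-03  3.030e-01] [-0.11  0.18 -0.51  0.   -0.88  1.98] F [ 0.3 -0.5  1.6] 0.0875602319198305 0.0
[-0.     0.001 -0.002] [-0.07  0.2   8.96]
```

View pics/a.png

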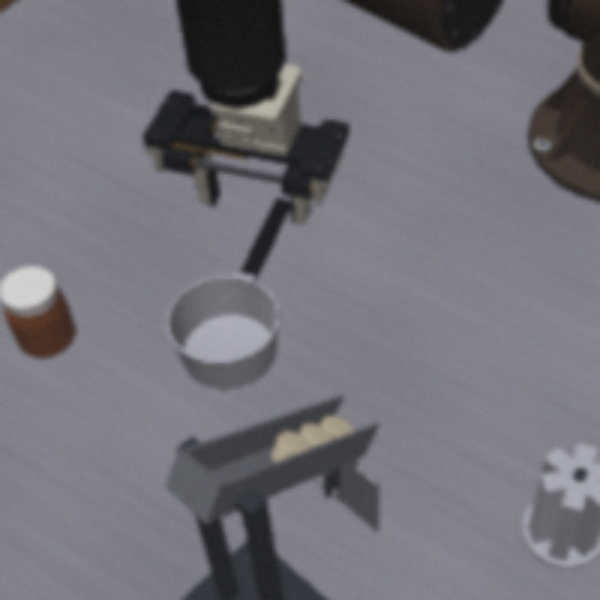

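The gripper hovers over the handle (crop ~265,230) with jaws either side; descend.

>>> {"name": "arm_command", "arguments": {"motion": [[0,0,0,0,0.2,2,0],[0,0,0,0,0.2,4,0],[0,0,0,0,0.2,6,0],[0,0,0,0,0.2,8,0],[0,0,0,0,0.2,9,0],[0,0,0,0,0.2,9,0],[0,0,0,0,0.2,9,0.4],[0,0,0,0,0.2,9,0.6],[0,0,0,0,0.2,9,0.7],[0,0,0,0,0.2,9,0.75]], "squeeze": 40}}

```text
t: 3.48
tool_pos: [0.4436, -0.2419, 0.0417]
eef_rot: [3.141, -0.002, 0.302]
contact_force: [0.7, 0.2, -0.3]
finger_gap: 0.0663
grasp_force: 0.0
```

>>> {"name": "arm_command", "arguments": {"motion": [[0,0,0,0,0,0,0.8],[0,0,0,0,0,0,0.9],[0,0,0,0,0,0,1],[0,0,0,0,0,0,1],[0,0,0,0,0,0,1],[0,0,0,0,0,0,1],[0,0,0,0,0,0,1],[0,0,0,0,0,0,1],[0,0,0,0,0,0,1],[0,0,0,0,0,0,1]], "squeeze": 50}}

```text
t: 4.32
tool_pos: [0.4428, -0.2418, 0.0405]
eef_rot: [-3.142, 0.0, 0.302]
contact_force: [0.6, -0.3, 0.5]
finger_gap: 0.0173
grasp_force: 49.9
```

Run:
```python
from h import *
from workcell import robot
go((.442,-.242,.12,.305))
d=robot.get_image("top");i=d["img"];np.savez("top1.npz",**d);cv2.imwrite("pics/b.png",cv2.resize(i[160:280,290:390],None,fx=5,fy=5))
```

```text
t 4.32 [ 0.4428 -0.2418  0.0405] [-3.142  0.     0.302] [-0.11  0.31 -0.6  -0.   -0.66  1.98] F [ 0.6 -0.3  0.5] 0.017268338499176774 49.9471914768219
[-0.     0.    -0.003] [-0.08 -0.   -7.95]
```

View pics/b.png

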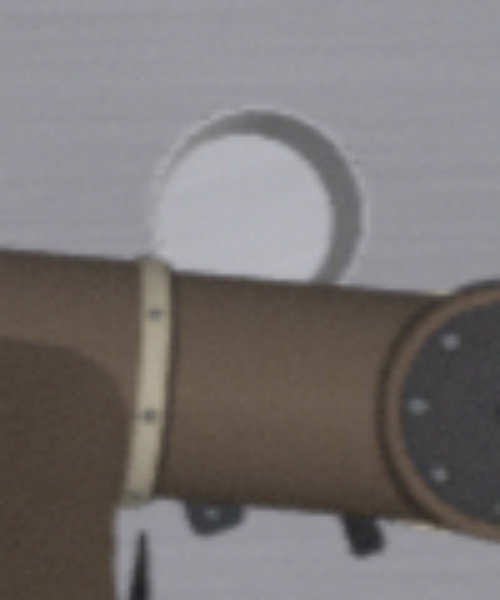

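>>> {"name": "arm_command", "arguments": {"motion": [[0,0,0,0,0,-0.4,1],[0,0,0,0,0,-1,1],[0,0,0,0,0,-1.8,1],[0,0,0,0,0,-2.7,1],[0,0,0,0,0,-3.6,1],[0,0,0,0,0,-4.5,1],[0,0,0,0,0,-5.4,1],[0,0,0,0,0,-6.2,1],[0,0,0,0,0,-6.7,1],[0,0,0,0,0,-6.9,1]]}}

```text
t: 5.2
tool_pos: [0.4433, -0.2419, 0.1107]
eef_rot: [3.141, -0.001, 0.302]
contact_force: [-0.7, 0.5, -1.7]
finger_gap: 0.0173
grasp_force: 49.9
```

Run:
```python
from h import *
from workcell import robot
np.set_printoptions(precision=4,suppress=True)
d=robot.get_image("scene");P=cloud(d);i=d["img"];np.savez("s2.npz",**d);cv2.imwrite("pics/c.png",cv2.resize(i[60:260,130:330],None,fx=3,fy=3))
c,s=np.cos(-.16),np.sin(-.16)
L=np.array([.658,.0245])
def tcp(b): # grip point b m in front of lip
    p=L-b*np.array([c,s]);return (*p,.109,-.16)
go(tcp(.26),tcp(.148))
```

```text
t 5.25 [ 0.4432 -0.2418  0.1105] [ 3.141 -0.001  0.302] [-0.11  0.21 -0.53  0.   -0.83  1.98] F [ 1.2  0.  -2. ] 0.017604138809625247 49.9454927444458
[ 0.    -0.001  0.462] [  5.16 -30.63   0.14]
[ 0.    -0.001  0.462] [ 15.19 -25.63   0.16]
```

View pics/c.png

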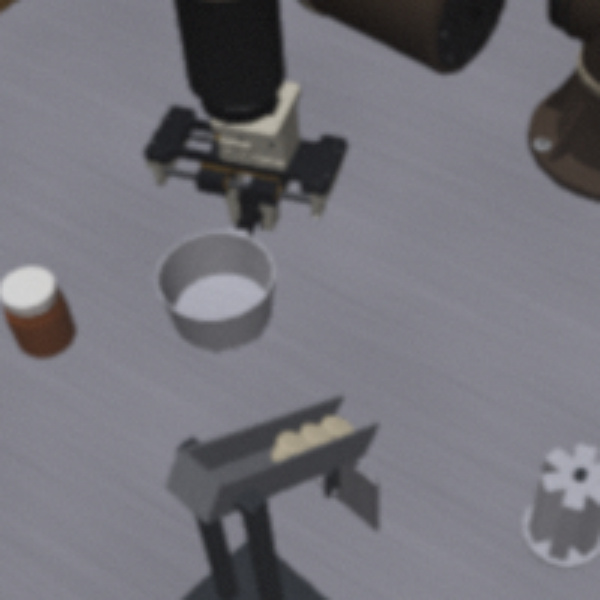

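>>> {"name": "arm_command", "arguments": {"motion": [[0,0,0.02,0.3,-1.5,0,1],[0,0,0.07,1,-4.5,0,1],[0,0,0.13,1.9,-8,0.1,1],[0,0,0.19,2.8,-12,0.1,1],[0,0,0.25,3.7,-16,0.1,1],[0,0,0.31,4.6,-20,0.1,1],[0,0,0.36,5.5,-23.5,0.2,1],[0,0,0.41,6.2,-26.5,0.2,1],[0,0,0.44,6.7,-28.7,0.2,1],[0,0,0.462,7,-29.7,0.2,1]]}}

```text
t: 6.08
tool_pos: [0.421, 0.0651, 0.1075]
eef_rot: [-3.141, -0.0, -0.159]
contact_force: [0.1, 1.0, -2.5]
finger_gap: 0.0176
grasp_force: 50.0
```

>>> {"name": "arm_command", "arguments": {"motion": [[0,0,0,0,0,0,1],[0,0,0,0,0,0,1],[0,0,0,0,0,0,1],[0,0,0,0,0,0,1],[0,0,0,0,0,0,1],[0,0,0,0,0,0,1],[0,0,0,0,0,0,1],[0,0,0,0,0,0,1],[0,0,0,0,0,0,1],[0,0,0,0,0,0,1]]}}

```text
t: 6.92
tool_pos: [0.4212, 0.0625, 0.1076]
eef_rot: [-3.142, -0.0, -0.16]
contact_force: [-0.3, -0.2, -2.0]
finger_gap: 0.0175
grasp_force: 49.9
```

Run:
```python
from h import *
from workcell import robot
np.set_printoptions(precision=4,suppress=True)
d=robot.get_image("top");i=d["img"];cv2.imwrite("pics/d.png",cv2.resize(i[75:275,180:330],None,fx=3,fy=3))
np.savez("top2.npz",**d)
P=cloud(d);m=np.zeros(P.shape[:2],bool);m[165:260,200:300]=1
c,s=np.cos(-.16),np.sin(-.16);L=np.array([.658,.0245])
g=lambda b:(*(L-b*np.array([c,s])),.109,-.16)
go(g(.24),g(.19),g(.146))
```

```text
t 6.97 [0.4213 0.0626 0.1076] [-3.142 -0.    -0.16 ] [ 0.61  0.09 -0.7   0.   -0.79  0.8 ] F [-0.2  0.6 -1. ] 0.017246990377893408 49.94588077068329
[-0. -0.  0.] [-0.02 -0.01 -0.14]
[-0. -0.  0.] [ 4.98 -0.01 -0.14]
[-0. -0.  0.] [ 9.38 -0.01 -0.14]
```

View pics/d.png

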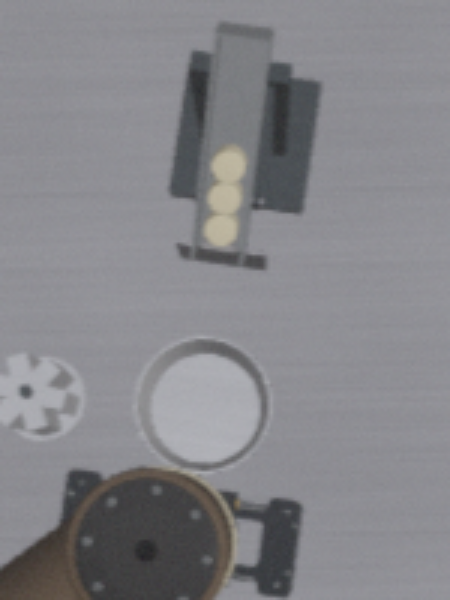

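Run:
```python
from h import *
np.set_printoptions(precision=4,suppress=True)
d=np.load("top2.npz");P=cloud(d)
k=lambda x,y,h:ray(d,180+x/3-.33,75+y/3-.33,h)
a=[k(135,404,.128),k(272,404,.128),k(204,335,.128),k(200,473,.128)]
print(np.array(a))
F=P[195:222,235:262].reshape(-1,3);F=F[np.isfinite(F[:,2])]
A=np.c_[F[:,:2]-F[:,:2].mean(0),np.ones(len(F))];c=np.linalg.lstsq(A,F[:,2],rcond=None)[0]
print("floor z,tilt",c)
ct=(a[0]+a[1]+a[2]+a[3])[:2]/4;u=np.array([np.cos(-.16),np.sin(-.16)]);L=np.array([.658,.0245])
v=ct-L;print("centre",ct,"along",v@u,"lateral",-v[0]*u[1]+v[1]*u[0])
```

```text
[[ 0.5302  0.102   0.128 ]
 [ 0.5281 -0.0164  0.128 ]
 [ 0.5891  0.0415  0.128 ]
 [ 0.4699  0.0466  0.128 ]]
floor z,tilt [ 0.0053 -0.0089  0.0715]
centre [0.5293 0.0434] along -0.13004904056045855 lateral -0.001831219906897677
```

>>> {"name": "arm_command", "arguments": {"motion": [[0,0,0,0.4,0,0,1],[0,0,0,1.2,0,0,1],[0,0,0,2.1,0,0,1],[0,0,0,3,0,0,1],[0,0,0,4,0,0,1],[0,0,0,5,0,0,1],[0,0,0,5.8,0,0,1],[0,0,0,6.4,0,0,1],[0,0,0,6.8,0,0,1],[0,0,0,6.8,0,0,1]]}}

```text
t: 7.8
tool_pos: [0.4891, 0.0516, 0.1074]
eef_rot: [3.141, 0.0, -0.16]
contact_force: [0.5, -0.2, -1.6]
finger_gap: 0.0174
grasp_force: 49.9
```

>>> {"name": "arm_command", "arguments": {"motion": [[0,0,0,0.4,0,0,1],[0,0,0,1,0,0,1],[0,0,0,1.6,0,0,1],[0,0,0,2.2,0,0,1],[0,0,0,2.5,0,0,1],[0,0,0,2.5,0,0,1],[0,0,0,2.5,0,0,1],[0,0,0,2.5,0,0,1],[0,0,0,2.5,0,0,1],[0,0,0,2.5,0,0,1]]}}

```text
t: 8.63
tool_pos: [0.5128, 0.0478, 0.1076]
eef_rot: [3.142, 0.0, -0.16]
contact_force: [-2.4, 0.3, -3.8]
finger_gap: 0.0177
grasp_force: 50.0
```

>>> {"name": "arm_command", "arguments": {"motion": [[0,0,0,0,0,0,1],[0,0,0,0,0,0,1],[0,0,0,0,0,0,1],[0,0,0,0,0,0,1],[0,0,0,0,0,0,1],[0,0,0,0,0,0,1],[0,0,0,0,0,0,1],[0,0,0,0,0,0,1],[0,0,0,0,0,0,1],[0,0,0,0,0,0,1]]}}

```text
t: 9.47
tool_pos: [0.5131, 0.0478, 0.1076]
eef_rot: [3.142, -0.0, -0.16]
contact_force: [-2.6, -0.1, -3.5]
finger_gap: 0.0179
grasp_force: 50.0
```

Run:
```python
from h import *
from workcell import robot
d=robot.get_image("top");i=d["img"];e=robot.get_image("scene")["img"]
cv2.imwrite("pics/e.png",np.hstack([cv2.resize(i[75:225,190:320],None,fx=3,fy=3),cv2.resize(e[110:260,150:280],None,fx=3,fy=3)]))
c,s=np.cos(-.16),np.sin(-.16);L=np.array([.658,.0245])
g=lambda b:(*(L-b*np.array([c,s])),.109,-.16)
go(g(.146),g(.24))
```

```text
t 9.57 [0.513  0.0478 0.1075] [ 3.142  0.    -0.16 ] [ 0.47  0.23 -0.51 -0.   -0.83  0.94] F [-2.9 -0.4 -4.2] 0.01781284144544485 50.00096261501312
[0. 0. 0.] [ 0.08 -0.01 -0.15]
[0. 0. 0.] [-9.32 -0.01 -0.15]
```

View pics/e.png

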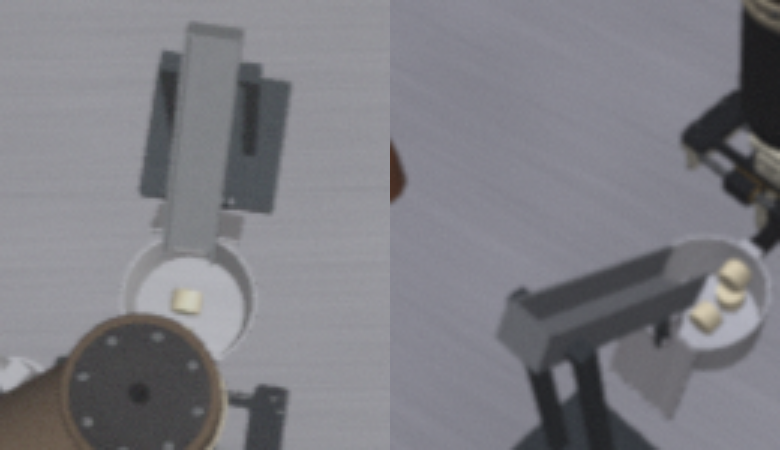

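All three pucks are in the pan (scene crop ~735,272; 730,295; 707,317) and the trough is empty. Draw back gently, then lift.

>>> {"name": "arm_command", "arguments": {"motion": [[0,0,0,-0.2,0,0,1],[0,0,0,-0.7,0,0,1],[0,0,0,-1.4,0,0,1],[0,0,0,-2.2,0,0,1],[0,0,0,-3.1,0,0,1],[0,0,0,-4,0,0,1],[0,0,0,-4.9,0,0,1],[0,0,0,-5.8,0,0,1],[0,0,0,-6.6,0,0,1],[0,0,0,-7.2,0,0,1]]}}

```text
t: 10.4
tool_pos: [0.4409, 0.0594, 0.1077]
eef_rot: [-3.141, -0.0, -0.16]
contact_force: [0.2, -0.1, -2.4]
finger_gap: 0.0175
grasp_force: 50.0
```

>>> {"name": "arm_command", "arguments": {"motion": [[0,0,0,-0.5,0,-0.2,1],[0,0,0,-0.9,0,-0.8,1],[0,0,0,-1.2,0,-1.6,1],[0,0,0,-1.5,0,-2.6,1],[0,0,0,-1.7,0,-3.6,1],[0,0,0,-1.8,0,-4.6,1],[0,0,0,-1.8,0,-5.6,1],[0,0,0,-1.8,0,-6.5,1],[0,0,0,-1.8,0,-7.3,1],[0,0,0,-1.8,0,-8,1]]}}

```text
t: 11.23
tool_pos: [0.4244, 0.0622, 0.1887]
eef_rot: [-3.141, -0.001, -0.16]
contact_force: [0.1, -0.3, -2.4]
finger_gap: 0.0177
grasp_force: 50.0
```

>>> {"name": "arm_command", "arguments": {"motion": [[0,0,0,0,0,-0.6,1],[0,0,0,0,0,-1.2,1],[0,0,0,0,0,-1.8,1],[0,0,0,0,0,-2.4,1],[0,0,0,0,0,-2.8,1],[0,0,0,0,0,-3,1],[0,0,0,0,0,-3,1],[0,0,0,0,0,-3,1],[0,0,0,0,0,-3,1],[0,0,0,0,0,-3,1]]}}

```text
t: 12.07
tool_pos: [0.424, 0.062, 0.2172]
eef_rot: [3.141, 0.001, -0.16]
contact_force: [-0.3, 0.3, -2.6]
finger_gap: 0.0175
grasp_force: 50.0
```

>>> {"name": "arm_command", "arguments": {"motion": [[0,0,0,0,0,0,1],[0,0,0,0,0,0,1],[0,0,0,0,0,0,1],[0,0,0,0,0,0,1],[0,0,0,0,0,0,1],[0,0,0,0,0,0,1],[0,0,0,0,0,0,1],[0,0,0,0,0,0,1],[0,0,0,0,0,0,1],[0,0,0,0,0,0,1]]}}

```text
t: 12.9
tool_pos: [0.4242, 0.0621, 0.2176]
eef_rot: [-3.142, -0.0, -0.16]
contact_force: [0.7, -0.0, -2.4]
finger_gap: 0.0174
grasp_force: 50.0
```

Run:
```python
from h import *
from workcell import robot
d=robot.get_image("top");i=d["img"];e=robot.get_image("scene")["img"]
cv2.imwrite("pics/f.png",np.hstack([cv2.resize(i[75:265,180:310],None,fx=3,fy=3),cv2.resize(e[70:260,150:280],None,fx=3,fy=3)]))
P=cloud(d);F=P[200:230,232:265].reshape(-1,3);print(np.nanpercentile(F[:,2],[10,25,50]))
go()
```

```text
[0.17445877 0.17664165 0.17957837]
t 13.0 [0.4242 0.0621 0.2176] [-3.142 -0.    -0.16 ] [ 0.61 -0.04 -0.53  0.   -1.08  0.8 ] F [ 0.4 -0.4 -2.6] 0.01792268993613641 49.996023774147034
```

View pics/f.png

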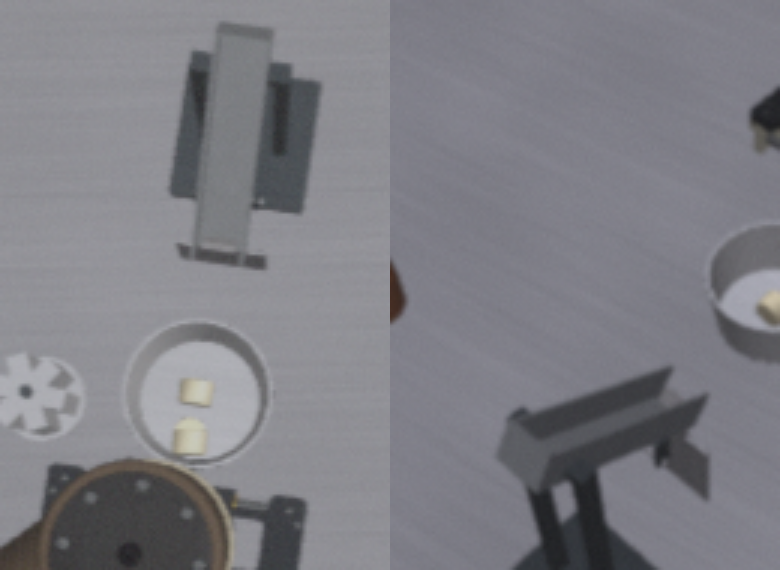

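The gate is shut (paddle upright at crop ~222,256). The pan is level at about 0.175 m with the pucks inside (~197,391 and 190,437, the third just behind). Handing in.

```bash
python3 -c "
from workcell import robot
print(robot.job_done())"
```

```text
the job is handed in; nothing more can be done
None
```

I handed the job in at about 13 s on the robot's clock: the pan is held level and steady about 17 cm above the bench with the three pucks in it, the gate is shut, and the mould, candle and jar were not touched; no verdict came back.

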